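# Open the sprung slide case at the field microscopy table

### The arm

A 6-joint arm with a two-finger parallel gripper is mounted at the origin on the work surface. World frame = base frame: x ahead of the robot, y to its left, z up, the work surface at z = 0. Lengths are in m, angles in degrees, forces in N, time in s.
With the tool pointing down it reaches from about 0.275 to 0.825 m from the base axis. Payload 4.9 kg.
Tool frame: the origin (TCP) lies midway between the tips of the shut fingers; the grasp point (between the pads) lies 19 mm behind it; z points along the fingers, y is the line along which they close (so a half turn about z gives the same grasp; the last joint's range is limited). The gripper opens to 85 mm and grips with 20 to 120 N. Pads are 22 mm wide; open, the fingers measure 114 mm over their backs; the gripper's body (76 mm by 85 mm) begins 54 mm behind the grasp point. The pads swing forward as they close: fully open they stand 13 mm farther back than shut.
Start: joints at [57.972, 18.69, -11.035, 60.275, 0, 82.311], TCP at [0.227, 0.501, 0.231] pointing down, gripper open.
Joint ranges: [-152.03, 152.03], [-55.5, 102.48], [-74.3, 77.21], [-110.64, 120.58], [-84.22, 78.4], [-180, 180]. Speed limits (degrees/s): [147.25, 147.25, 180, 180, 180, 180].

### API

Orientations are given as a 3x3 rotation matrix whose columns are the frame's x, y, z axes.
In Python, from station import robot gives the robot as it stands.
- The arm moves only by the tool send_rows, never from a script. Its argument "commands" is a list of rows, each an object with "fingers": the gripper command: -1 is fully open, 1 is shut, values between are in proportion; "xyz": the shift along the world's x, y, z scaled (see below), a list of three; "yaw": the turn about the world's z scaled (see below). In form: [{"fingers": fingers, "xyz": [tx, ty, tz], "yaw": yaw}, ...]. A call has 1 to 12 rows; each row is the pose to reach, as a shift and turn from the pose commanded when the call began; what a row does not reach only later rows make up. The controller multiplies each number of a shift by 200 mm and each number of a turn by 1.5 rad. A row lasts 1/12 s, in which the tool goes at most 41.7 mm and 7.16 degrees, less where a joint would pass 70% of its speed; a pose out of reach is approached as far as the arm can. A call with a number of a shift or a turn outside -1 to 1 is refused whole. A call with a gripper value outside its range is refused whole. The fingers move at their own pace and stop on an object; "force" is the grip in N (left out, the last holds). Time passes only in rows, so rows that repeat a pose let the fingers close. It gives the time, the measured TCP pose, the force, the opening and the grip force at its end, in the units of the state.
- robot.state(): the state, without advancing time (a new reading comes with each control period).
- robot.snapshot(name): name is "scene" or "top" or "wrist"; returns a dict with "frame" (480x640x3 uint8, red, green, blue), "z_map" (480x640 float32, m along the optical axis (not along the pixel's ray), 0 where there is no reading), "vertical_fov" (degrees; the focal length in pixels is half the picture's height over the tangent of half this angle, whatever the lens; pixels are square), "cx", "cy" (the principal point, pixels), "world_from_camera" (4x4, takes a point from camera to world coordinates). Camera axes: x right, y up, looking along -z (the intrinsics and any distortion apply to the point x, -y, -z); pixel columns grow to the right and rows downward; lengths in m; the calibration is good to about 2 mm. The wrist camera is an equidistant fisheye: a pixel r from the principal point sees the ray r / f radians off the axis. A picture is of the moment at which its call begins.
- robot.finish_job(): hands the job in; it is judged then, once.
The state is a dict: "time_s": time; "qpos": joint angles; "qvel": joint speeds; "effort": joint torques, N m; "position": TCP position; "tcp_rot": TCP orientation; "contact_force": force on the tool from outside, world axes, zero at the start; "torque": the same for the moment, N m; "finger_gap": finger opening in m; "grip_force": force on a finger pad.
Only numpy, scipy, OpenCV 4.12 (cv2) and the standard library are available. Lean on these libraries where they do the work, as an engineer would, in place of code of your own. Each camera call takes 0.05 s, during which the arm holds its last target. There are 200 camera calls.

### The job

Open the long, flat microscope-slide case: press its release button so that the sprung lid pops up, then steady the lid and guide it gently back, without flinging it, until it rests fully open on its stop, and take the hand away. Leave the smaller, taller cover-glass box beside it shut.

Things in the scene. Friction and masses are not known exactly. Their poses are not given: they have to be found in the camera images.
- slide_case: Long, flat, cream plastic case, fixed, 148 mm deep (its x) by 160 wide (its y). Origin: centre of its underside, x to its back (away from the robot at yaw 0), z up. Rear 92 mm: box with rim 45 mm high and 8 mm thick lid, hinge line at x = 74, z = 45 mm, along y; shut lid's front edge at x = -18. Front 56 mm: ledge 28 mm high with the button. Slides inside stay below z = 36 mm.
- slide_case_button (a point): Centre of the top of the slide case's round grey release button, 28 mm across, 40 mm above the table, on the middle of the front ledge, at x = -52, y = 0 mm of the case. Pressed straight down: 6 mm travel, 1.5 N at first, 5 N fully down; frees the lid at about 4 mm. The grey hook between it and the lid, up to 55 mm high, x = -28 to -20 mm, is the catch.
- slide_case_lid (a joint): Lid angle (rad): 0 shut; about 1.2 popped up (in under 1 s), resting on its spring, free edge then at x = 41, z = 131 mm of the case; 1.92 fully open on its stop. From 1.2 it takes under 1.5 N at the edge to push on, e.g. shut fingers, pointing down, pushing its underside to the case's +x. Let go before upright (1.57) it sinks back to 1.2; past it, it sinks slowly to the stop and stays.
- cover_box_lid (a joint): Lid angle (rad) of the bystander cover-glass box, 0 shut; it must stay shut. The box is of the same cream plastic with the same grey button and catch, but narrower and taller: 132 mm deep, 86 mm wide, lid top 80 mm and button top 67 mm above the table. It stands beside the slide case, 0.3 to 0.5 m from it, either one on the left.
Mind the look-alikes: they are no part of the job. What is shaped like the part that bears cover_box_lid but turquoise is not meant.

How it is judged (in metres and radians):
On the way, in this order (a step that is already met when the one before it is completed fails the run):
1. the slide case's lid has popped up on its spring (value of joint slide_case_lid above 0.8 rad), for 0.1 s.
2. the slide case's lid has been brought fully open (value of joint slide_case_lid above 1.75 rad), for 0.1 s.
At the end, for the whole second after the job is handed in: The slide case's lid is at rest within 10 degrees of its fully open stop (joint above 1.75 rad, speed below 0.1 rad/s), and the cover-glass box's lid is shut (below 0.1 rad) (value of joint slide_case_lid above 1.75 rad and velocity of joint slide_case_lid between -0.1 and 0.1 rad/s and value of joint cover_box_lid below 0.1 rad); the robot touches nothing.
It fails at once if the cover-glass box is opened (value of joint cover_box_lid above 0.15 rad).
It fails at once if the slide case's lid is flung back (faster than 6 rad/s when beyond 1.4 rad) (value of joint slide_case_lid above 1.3 rad and velocity of joint slide_case_lid above 6 rad/s).
It also fails if it takes over 38 s, if anything falls off the work surface, if the arm or the gripper's body presses on something with over 40 N, if the wrist force passes 120 N, or if a joint passes its speed limit or range.

## Working session

There is one attempt and no reset: what is moved stays moved. The work goes in short steps, Python scripts to look and compute and a tool call to move; the robot and the scene stay as the last step left them, time stands still between calls to the robot, and variables do not carry over. Pictures are saved under pics/ and viewed, at most 10 in all, crops included, and the job is handed in when it is done.

Besides the shell and the picture viewer there is one more tool, called by a JSON object that holds its "method" and its "body". send_rows: Moves the arm, as the interface text tells. Shifts and turns lie within -1 to 1; 1 stands for 200 mm of shift or 1.5 rad of turn. Its arguments: {"type":"object","properties":{"commands":{"type":"array","items":{"type":"object","properties":{"fingers":{"type":"number"},"xyz":{"type":"array","items":{"type":"number"}},"yaw":{"type":"number"}}}},"force":{"type":"number"}},"required":["commands"]}

```bash
mkdir -p pics
cat > h.py <<'E'
import numpy as np,cv2
from station import robot
def snap(n,fn):
    s=robot.snapshot(n); cv2.imwrite(fn,s['frame'][:,:,::-1]); np.savez(fn+'.npz',**{k:np.array(v) for k,v in s.items()}); return s
def pts(s):
    f=240/np.tan(np.radians(float(s['vertical_fov']))/2)
    v,u=np.mgrid[0:480,0:640]; z=s['z_map']
    P=np.stack([(u-s['cx'])/f*z,-(v-s['cy'])/f*z,-z,np.ones_like(z)],-1)
    return (P@np.array(s['world_from_camera']).T)[...,:3]
E
python3 - <<'E'
from h import *
a=snap('top','pics/top.png');b=snap('scene','pics/scene.png')
print(robot.state()); 
for s in(a,b):print(s['vertical_fov'],s['cx'],s['cy'],s['world_from_camera'])
E
```

```text
{'time_s': 0.1, 'qpos': array([ 5.79738268e+01,  1.87275455e+01, -1.10840904e+01,  6.02765086e+01,
       -1.32031033e-03,  8.23104167e+01]), 'qvel': array([ 0.11272871, -0.02078084,  0.18622625, -0.01089682, -0.09425356,
       -0.09345457]), 'effort': array([ 6.61229515e-04, -4.44237649e+01,  2.63038749e+01,  7.89552490e-03,
       -1.75033920e-04, -8.89138960e-06]), 'position': array([0.22637816, 0.50068724, 0.23059831]), 'tcp_rot': array([[-9.11140226e-01,  4.12095686e-01, -7.96293019e-04],
       [ 4.12096415e-01,  9.11139293e-01, -1.31649447e-03],
       [ 1.83012168e-04, -1.52766056e-03, -9.99998816e-01]]), 'contact_force': array([-0.13254743, -0.4447827 , -0.10546712]), 'torque': array([-0.02817129,  0.01636799,  0.02629679]), 'grip_force': 0.0, 'finger_gap': 0.08543357108020118}
44.052792982735134 320.14722837871767 245.47599217816972 [[ 0.00351418  0.99443346 -0.10530789  0.37534801]
 [-0.99998683  0.00388856  0.00334993 -0.06424598]
 [ 0.00374078  0.10529473  0.99443402  1.26141837]
 [ 0.          0.          0.          1.        ]]
44.53662218244192 318.39143303944206 237.4480090769467 [[-0.238282   -0.79895968  0.55216404  1.06062979]
 [ 0.97119522 -0.1967492   0.13442321  0.09649322]
 [ 0.00123911  0.5682897   0.82282761  0.90617598]
 [ 0.          0.          0.          1.        ]]
```

View pics/top.png

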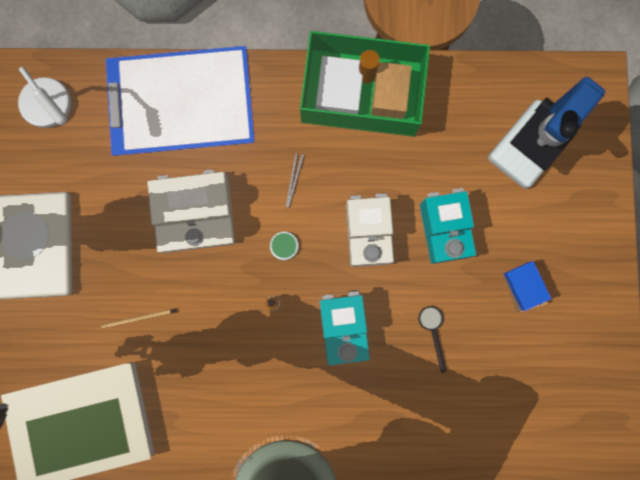

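View pics/scene.png

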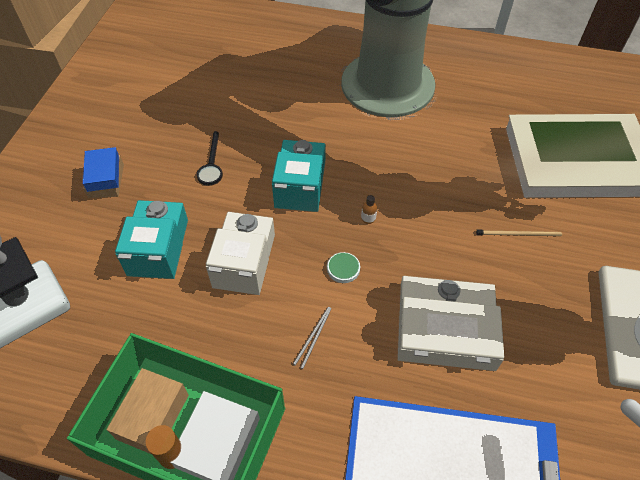

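Slide case: the wide cream one, top (190,212), with its button at (194,237); scene button at (449,290). Look-alikes: cream cover-glass box at top (371,230), button (372,253); turquoise boxes at (449,227) and (345,328); cream tray at (75,420) and cream scale at (35,245), which have no button. By the description I choose the wide, flat one with its button on the front ledge.

Run:
```python
from h import *
for n,box in(('top',(140,160,245,262)),('scene',(385,265,515,380))):
    s=dict(np.load(f'pics/{n}.png.npz')); P=pts(s); x0,y0,x1,y1=box
    R=P[y0:y1,x0:x1]; F=s['frame'][y0:y1,x0:x1].astype(int)
    sat=F.max(2)-F.min(2); H=R[...,2]
    print(n,'heights hist',np.histogram(H,bins=[-.01,.01,.02,.034,.044,.049,.056,.07,.1])[0])
    for nm,m in(('lid',(H>.049)&(H<.057)),('ledge',(H>.022)&(H<.033)),('btn',(H>.036)&(H<.043)&(sat<25)),('all',H>.02)):
        m=cv2.morphologyEx(m.astype(np.uint8),cv2.MORPH_OPEN,np.ones((3,3)))
        nc,l,st,c=cv2.connectedComponentsWithStats(m)
        if nc<2: print(nm,'none');continue
        k=1+np.argmax(st[1:,4]); p=R[l==k]
        r=cv2.minAreaRect((p[:,:2]*1000).astype(np.float32)); print(nm,len(p),p.mean(0).round(4),[np.round(q,1) for q in r], cv2.boxPoints(r).round(0).tolist())
s=cv2.imread('pics/top.png')[160:262,140:245]; cv2.imwrite('pics/crop.png',cv2.resize(s,None,fx=5,fy=5,interpolation=cv2.INTER_CUBIC))
```

```text
top heights hist [4849   90 1931  261  272 2885  379    0]
lid 2630 [0.602  0.2052 0.0531] [array([602.4, 205.2]), array([ 92.2, 160. ]), np.float64(7.1)] [[547.0, 279.0], [566.0, 120.0], [658.0, 131.0], [638.0, 290.0]]
ledge 871 [0.5357 0.1514 0.0278] [array([534.9, 153.6]), array([56.9, 74.6]), np.float64(7.0)] [[502.0, 187.0], [511.0, 113.0], [568.0, 120.0], [559.0, 194.0]]
btn 58 [0.5215 0.1962 0.0399] [array([520.3, 194.9]), array([14.2, 25.7]), np.float64(9.1)] [[511.0, 206.0], [515.0, 181.0], [529.0, 183.0], [525.0, 209.0]]
all 5741 [0.5745 0.1994 0.0481] [array([539.8, 100.2]), array([419.5, 200.9]), np.float64(70.6)] [[375.0, -64.0], [565.0, -131.0], [704.0, 265.0], [515.0, 331.0]]
scene heights hist [6464  307 2075  449  228 4672  696    0]
lid 4896 [0.6077 0.2061 0.0541] [array([605.5, 205.6]), array([ 93.3, 159.9]), np.float64(7.2)] [[549.0, 279.0], [569.0, 120.0], [662.0, 132.0], [642.0, 291.0]]
ledge 835 [0.5313 0.1501 0.0291] [array([531.1, 152.7]), array([44.2, 74.2]), np.float64(7.9)] [[504.0, 186.0], [514.0, 113.0], [558.0, 119.0], [548.0, 193.0]]
btn 119 [0.5252 0.1963 0.0406] [array([525.1, 196. ]), array([27.3, 17.5]), np.float64(4.6)] [[511.0, 204.0], [512.0, 186.0], [539.0, 188.0], [538.0, 206.0]]
all 8130 [0.5935 0.2024 0.0498] [array([777.6, 196.1]), array([180.7, 572.2]), np.float64(88.1)] [[489.0, 115.0], [1061.0, 96.0], [1067.0, 277.0], [495.0, 296.0]]
```

View pics/crop.png

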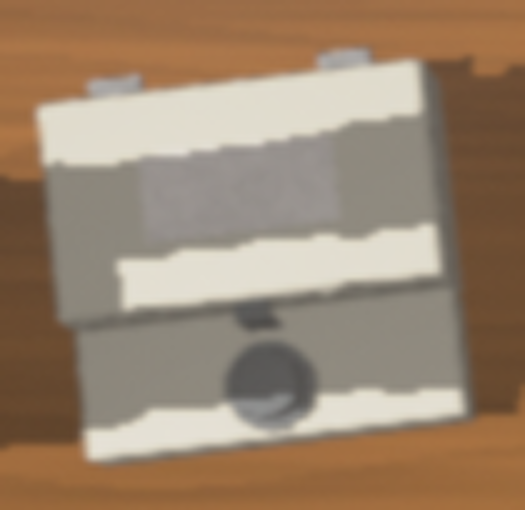

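The crop shows the wide case with the lid's 2 hinges at the back (top), the dark catch at (258,315) and the round button at (270,385). The lid measures 92×160 at z≈54 mm and the button z≈40 mm, which agree with the sizes given. Yaw is ≈7.1°, button (0.525,0.196), case origin (0.576,0.202).

{"method": "send_rows", "body": {"commands": [{"fingers": 1,"xyz": [0.2,-0.2,0],"yaw": 0.06},{"fingers": 1,"xyz": [0.4,-0.4,0],"yaw": 0.13},{"fingers": 1,"xyz": [0.6,-0.6,0],"yaw": 0.2},{"fingers": 1,"xyz": [0.8,-0.8,0],"yaw": 0.28},{"fingers": 1,"xyz": [1,-1,0],"yaw": 0.365},{"fingers": 1,"xyz": [1,-1,0],"yaw": 0.365},{"fingers": 1,"xyz": [1,-1,0],"yaw": 0.365},{"fingers": 1,"xyz": [1,-1,0],"yaw": 0.365},{"fingers": 1,"xyz": [1,-1,0],"yaw": 0.365}]}}

```text
time_s: 0.85
position: [0.4279, 0.2993, 0.2308]
tcp_rot: [[-0.993, -0.118, -0.001], [-0.118, 0.993, -0.0], [0.001, -0.0, -1.0]]
contact_force: [0.2, -0.7, -0.1]
finger_gap: 0.0004
grip_force: 0.0
```

{"method": "send_rows", "body": {"commands": [{"fingers": 1,"xyz": [0.15,-0.17,-0.1],"yaw": 0},{"fingers": 1,"xyz": [0.3,-0.34,-0.2],"yaw": 0},{"fingers": 1,"xyz": [0.4,-0.5,-0.4],"yaw": 0},{"fingers": 1,"xyz": [0.48,-0.53,-0.6],"yaw": 0},{"fingers": 1,"xyz": [0.48,-0.53,-0.78],"yaw": 0},{"fingers": 1,"xyz": [0.48,-0.53,-0.78],"yaw": 0},{"fingers": 1,"xyz": [0.48,-0.53,-0.78],"yaw": 0},{"fingers": 1,"xyz": [0.48,-0.53,-0.78],"yaw": 0}]}}

```text
time_s: 1.52
position: [0.5209, 0.1959, 0.0744]
tcp_rot: [[-0.992, -0.124, -0.004], [-0.124, 0.992, -0.0], [0.004, 0.0, -1.0]]
contact_force: [0.8, -0.1, 0.5]
finger_gap: -0.0001
grip_force: 0.0
```

Run:
```python
from h import *
s=snap('scene','pics/s2.png'); st=robot.state(); print(st['time_s'],st['position'],st['tcp_rot'][:,0],st['contact_force'],st['finger_gap'])
cv2.imwrite('pics/s2c.png',cv2.resize(cv2.imread('pics/s2.png')[180:400,350:560],None,fx=2.5,fy=2.5))
```

```text
1.5667 [0.52221806 0.1963092  0.07590794] [-9.92287446e-01 -1.23957793e-01  3.00926452e-04] [ 0.50360429 -0.70429902  0.3782253 ] -3.97087449917504e-05
```

View pics/s2c.png

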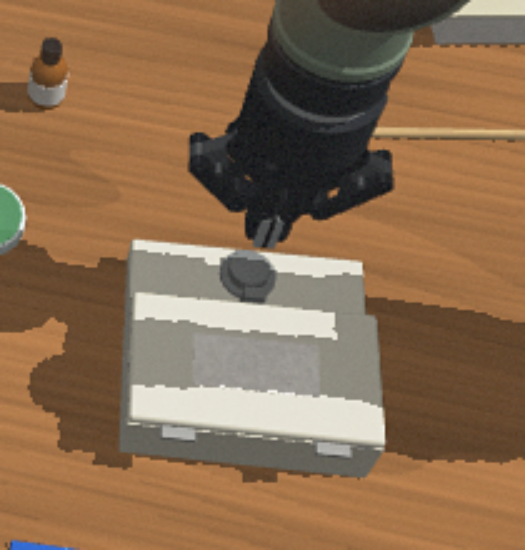

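The crop shows the shut fingers' tips (265,235) hanging ~35 mm above the button (248,272); they are in line with the case, and the lid is shut. Press.

{"method": "send_rows", "body": {"commands": [{"fingers": 1,"xyz": [0,0,-0.1],"yaw": 0},{"fingers": 1,"xyz": [0,0,-0.15],"yaw": 0},{"fingers": 1,"xyz": [0,0,-0.175],"yaw": 0},{"fingers": 1,"xyz": [0,0,-0.19],"yaw": 0},{"fingers": 1,"xyz": [0,0,-0.2],"yaw": 0},{"fingers": 1,"xyz": [0,0,-0.205],"yaw": 0},{"fingers": 1,"xyz": [0,0,-0.205],"yaw": 0}]}}

```text
time_s: 2.15
position: [0.5226, 0.1959, 0.0349]
tcp_rot: [[-0.992, -0.123, 0.0], [-0.123, 0.992, 0.001], [-0.0, 0.001, -1.0]]
contact_force: [-2.8, 2.9, 4.6]
finger_gap: 0.0001
grip_force: 2.1
```

{"method": "send_rows", "body": {"commands": [{"fingers": 1,"xyz": [0,0,0],"yaw": 0},{"fingers": 1,"xyz": [0,0,0.1],"yaw": 0},{"fingers": 1,"xyz": [0,0,0.2],"yaw": 0},{"fingers": 1,"xyz": [0,0,0.3],"yaw": 0},{"fingers": 1,"xyz": [0,0,0.355],"yaw": 0},{"fingers": 1,"xyz": [0,0,0.355],"yaw": 0},{"fingers": 1,"xyz": [0,0,0.355],"yaw": 0},{"fingers": 1,"xyz": [0,0,0.355],"yaw": 0},{"fingers": 1,"xyz": [0,0,0.355],"yaw": 0}]}}

```text
time_s: 2.9
position: [0.5218, 0.1948, 0.104]
tcp_rot: [[-0.992, -0.122, -0.002], [-0.122, 0.992, -0.001], [0.002, -0.0, -1.0]]
contact_force: [-0.3, -0.1, 0.1]
finger_gap: 0.0004
grip_force: 0.0
```

Run:
```python
from h import *
s=snap('scene','pics/s3.png'); st=robot.state(); print(st['time_s'],st['position'],st['contact_force'])
P=pts(s).reshape(-1,3); c,sn=np.cos(np.radians(7.1)),np.sin(np.radians(7.1))
d=P[:,:2]-[.5762,.2019]; X=d@[c,sn];Y=d@[-sn,c]
m=(abs(Y)>.05)&(abs(Y)<.078)&(X>-.03)&(X<.12)&(P[:,2]>.06)&(P[:,2]<.16)
q=P[m]; print(m.sum()); 
for z in np.arange(.06,.16,.01):
    k=m&(abs(P[:,2]-z)<.005); print(round(z,3),k.sum(),np.percentile(X[k],[5,50,95]).round(3) if k.sum() else '')
cv2.imwrite('pics/s3c.png',cv2.resize(cv2.imread('pics/s3.png')[180:400,350:560],None,fx=2.5,fy=2.5))
```

```text
2.95 [0.52179347 0.19481084 0.10396586] [-0.42210279  0.18469191 -0.05226036]
1602
0.06 98 [0.075 0.076 0.078]
0.07 188 [0.071 0.073 0.076]
0.08 187 [0.067 0.07  0.073]
0.09 200 [0.063 0.066 0.069]
0.1 204 [0.059 0.062 0.064]
0.11 203 [0.055 0.058 0.061]
0.12 211 [0.051 0.054 0.057]
0.13 296 [0.043 0.049 0.053]
0.14 15 [0.046 0.048 0.05 ]
0.15 0
```

View pics/s3c.png

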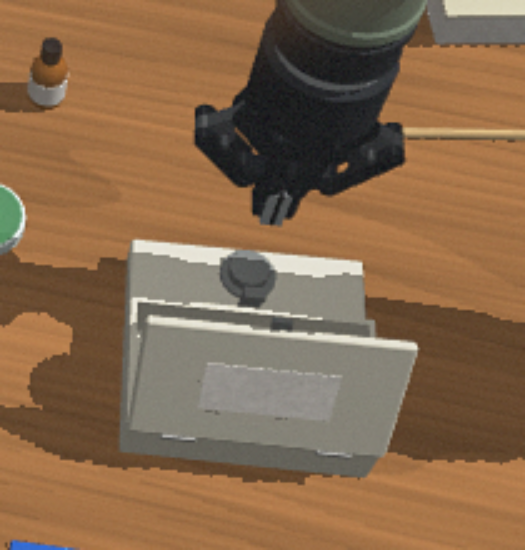

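The lid has popped up to ~1.2 rad: its free edge runs from (145,322) to (415,345), measured x≈43 mm, z≈133 mm in the case frame, and the fingers (270,210) are in front of it. Approach, then push slowly.

{"method": "send_rows", "body": {"commands": [{"fingers": 1,"xyz": [0.09,0.011,0],"yaw": 0},{"fingers": 1,"xyz": [0.18,0.022,0],"yaw": 0},{"fingers": 1,"xyz": [0.26,0.032,0],"yaw": 0},{"fingers": 1,"xyz": [0.32,0.04,0],"yaw": 0},{"fingers": 1,"xyz": [0.347,0.043,0],"yaw": 0},{"fingers": 1,"xyz": [0.347,0.043,0],"yaw": 0}]}}

```text
time_s: 3.45
position: [0.5926, 0.2036, 0.1042]
tcp_rot: [[-0.993, -0.122, -0.001], [-0.122, 0.993, -0.0], [0.001, -0.0, -1.0]]
contact_force: [0.1, -0.7, 0.0]
finger_gap: -0.0002
grip_force: 0.0
```

{"method": "send_rows", "body": {"commands": [{"fingers": 1,"xyz": [0.029,0.004,0],"yaw": 0},{"fingers": 1,"xyz": [0.058,0.007,0],"yaw": 0},{"fingers": 1,"xyz": [0.087,0.011,0],"yaw": 0},{"fingers": 1,"xyz": [0.116,0.014,0],"yaw": 0},{"fingers": 1,"xyz": [0.145,0.018,0],"yaw": 0},{"fingers": 1,"xyz": [0.174,0.022,0],"yaw": 0},{"fingers": 1,"xyz": [0.203,0.025,0],"yaw": 0},{"fingers": 1,"xyz": [0.232,0.029,0],"yaw": 0},{"fingers": 1,"xyz": [0.261,0.032,0],"yaw": 0},{"fingers": 1,"xyz": [0.29,0.036,0],"yaw": 0},{"fingers": 1,"xyz": [0.315,0.039,0],"yaw": 0},{"fingers": 1,"xyz": [0.33,0.041,0],"yaw": 0}]}}

```text
time_s: 4.45
position: [0.6589, 0.212, 0.1052]
tcp_rot: [[-0.992, -0.122, 0.0], [-0.122, 0.992, 0.0], [-0.0, 0.0, -1.0]]
contact_force: [-0.8, 0.2, 1.3]
finger_gap: -0.0002
grip_force: 0.0
```

```bash
cat > lid.py <<'E'
from h import *
import sys
n=sys.argv[1]
s=snap('scene',f'pics/{n}.png'); st=robot.state(); print(st['time_s'],st['position'],st['contact_force'])
P=pts(s).reshape(-1,3); c,sn=np.cos(np.radians(7.1)),np.sin(np.radians(7.1))
d=P[:,:2]-[.5762,.2019]; X=d@[c,sn];Y=d@[-sn,c]
m=(abs(Y)>.05)&(abs(Y)<.078)&(X>-.03)&(X<.14)&(P[:,2]>.06)&(P[:,2]<.16)
for z in np.arange(.06,.16,.01):
    k=m&(abs(P[:,2]-z)<.005); print(round(z,3),k.sum(),np.percentile(X[k],[5,50,95]).round(3) if k.sum() else '')
cv2.imwrite(f'pics/{n}c.png',cv2.resize(cv2.imread(f'pics/{n}.png')[180:400,350:560],None,fx=2.5,fy=2.5))
E
python3 lid.py s4
```

```text
4.5 [0.65915342 0.21200673 0.10520499] [0.31200832 0.36234403 1.04961212]
0.06 23 [0.066 0.068 0.089]
0.07 59 [0.062 0.066 0.092]
0.08 57 [0.058 0.063 0.096]
0.09 42 [0.056 0.078 0.1  ]
0.1 24 [0.101 0.103 0.104]
0.11 19 [0.105 0.106 0.108]
0.12 24 [0.108 0.109 0.111]
0.13 232 [0.106 0.11  0.113]
0.14 0 
0.15 0
```

View pics/s4c.png

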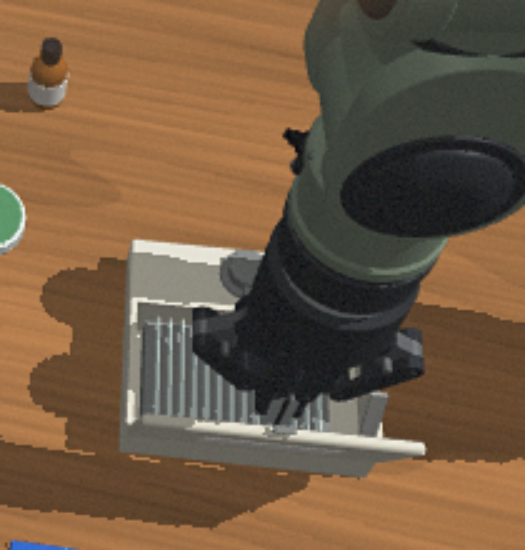

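The lid's free edge (120,425)–(425,448) now measures x≈106 mm, z≈130 mm, which is the 1.92 rad stop. Back the hand off slowly, then lift away.

{"method": "send_rows", "body": {"commands": [{"fingers": 1,"xyz": [-0.03,-0.004,0],"yaw": 0},{"fingers": 1,"xyz": [-0.07,-0.009,0],"yaw": 0},{"fingers": 1,"xyz": [-0.14,-0.017,0],"yaw": 0},{"fingers": 1,"xyz": [-0.24,-0.03,0],"yaw": 0},{"fingers": 1,"xyz": [-0.36,-0.045,0.05],"yaw": 0},{"fingers": 1,"xyz": [-0.48,-0.06,0.15],"yaw": 0},{"fingers": 1,"xyz": [-0.6,-0.075,0.3],"yaw": 0},{"fingers": 1,"xyz": [-0.72,-0.09,0.45],"yaw": 0},{"fingers": 1,"xyz": [-0.8,-0.1,0.5],"yaw": 0},{"fingers": 1,"xyz": [-0.8,-0.1,0.5],"yaw": 0},{"fingers": 1,"xyz": [-0.8,-0.1,0.5],"yaw": 0},{"fingers": 1,"xyz": [-0.8,-0.1,0.5],"yaw": 0}]}}

```text
time_s: 5.5
position: [0.4981, 0.1919, 0.2048]
tcp_rot: [[-0.992, -0.122, 0.0], [-0.122, 0.992, -0.0], [-0.0, -0.0, -1.0]]
contact_force: [-0.3, -0.6, -0.5]
finger_gap: -0.0
grip_force: 0.0
```

```bash
python3 lid.py s5
```

```text
5.55 [0.49815605 0.19187092 0.20427055] [ 0.14131444 -0.47108997 -0.16944922]
0.06 23 [0.066 0.069 0.089]
0.07 59 [0.062 0.066 0.092]
0.08 58 [0.058 0.062 0.096]
0.09 40 [0.056 0.061 0.1  ]
0.1 25 [0.101 0.102 0.104]
0.11 21 [0.105 0.106 0.108]
0.12 26 [0.108 0.11  0.111]
0.13 232 [0.106 0.11  0.113]
0.14 0 
0.15 0
```

View pics/s5.png

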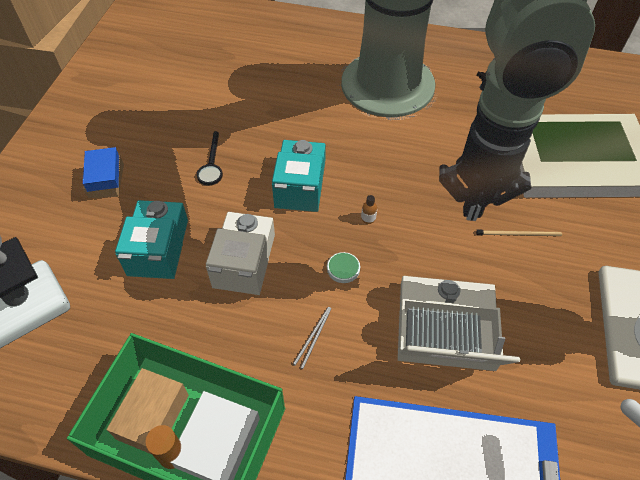

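The slide case stands open at (450,325), its lid unchanged on the stop. The cover-glass box at (240,252) is shut, and the hand (475,210) is clear of everything.

```bash
python3 -c "
from station import robot
print(robot.finish_job())"
```

```text
the job is handed in; nothing more can be done
None
```

The slide case's lid rests fully open on its stop (about 1.92 rad by the camera), the cover-glass box is still shut, the hand is clear, and the job was handed in at about 5.6 s; no verdict came back.

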